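# Clear the stack of consumables into their trays

## Robot

A 7-joint arm with a two-finger parallel gripper is mounted at the origin on a cart in front of the work surface, level with it; the furniture and walls round the work are solid. World frame = base frame: x ahead of the robot, y to its left, z up, the work surface at z = 0. Lengths are in m, angles in rad, forces in N, time in s.
With the tool pointing down it reaches from about 0.4 to 0.875 m from the base axis. Payload 19.3 kg.
Tool frame: the origin (TCP) lies at the very end of the fingers, on their centre line; the grasp point (between the pads) lies 19 mm behind it; z points along the fingers, y is the line along which they close (so a half turn about z gives the same grasp; the last joint's range is limited). The gripper opens to 85 mm and grips with 20 to 120 N. Pads are 22 mm wide; open, the fingers measure 114 mm over their backs; the gripper's body (76 mm by 85 mm) begins 54 mm behind the grasp point. The pads swing forward as they close: fully open they stand 13 mm farther back than shut.
Start: joints at [-1.331, 0.521, -0.036, 1.599, 0.021, 1.021, -0.113], TCP at [0.191, 0.595, 0.231] pointing down, gripper open.
Joint ranges: [-2.91, 2.91], [-0.3, 2.13], [-1.5, 1.42], [0.17, 2.43], [-1.26, 4.41], [0.16, 1.93], [-2.52, 2.52]. Speed limits (rad/s): [1.89, 1.89, 2.39, 2.39, 3.01, 3.01, 3.01].

## Interface

Orientations are given as [roll, pitch, yaw] about the fixed x, y, z axes, in that order (R = Rz(yaw) Ry(pitch) Rx(roll)).
In Python, from workcell import monitor, viewer, bot gives the robot as it stands.
- The arm moves only by the tool move_arm, never from a script. Its arguments are lists of equal length, an entry for each row: "gripper": the opening, from 0 (shut) to 1 (fully open); "linear": the shift along the tool's x, y, z in cm, a list of three; "twist": the turn about the tool's z in degrees. A call has 1 to 8 rows; each row shifts and turns the commanded pose from where the row before left it, along the tool's axes as they then stand; what a row does not reach is not made up. A row lasts 1/10 s, in which the tool goes at most 50 mm and 8.59 degrees, less where a joint would pass 70% of its speed; a pose out of reach is approached as far as the arm can. A call with a gripper value outside its range is refused whole. The fingers move at their own pace and stop on an object; "squeeze" is the grip in N (left out, the last holds). Time passes only in rows, so rows that do not move let the fingers close. It gives the time, the measured TCP pose, the force, the opening and the grip force at its end, in the units of the state.
- monitor.observe(): the state, without advancing time (a new reading comes with each control period).
- viewer.grab_frame(name): name is "scene" or "top"; returns a dict with "img" (480x640x3 uint8, red, green, blue), "K" (3x3 intrinsics, pixels), "k1" (the pictures are not rectified: a ray, as slopes to the right and down, at radius r is drawn at 1 + k1 r^2 times it, then the intrinsics apply), "eye" and "rotation" of the camera in the world. Camera axes: x right, y up, looking along -z (the intrinsics and any distortion apply to the point x, -y, -z); pixel columns grow to the right and rows downward; lengths in m; the calibration is good to about 2 mm. A picture is of the moment at which its call begins. There is no depth.
- bot.job_done(): hands the job in; it is judged then, once.
The state is a dict: "clock": time; "qpos": joint angles; "qd": joint speeds; "joint_efforts": joint torques, N m; "position": TCP position; "tool_rot": TCP orientation; "force": force on the tool from outside, world axes, zero at the start; "moment": the same for the moment, N m; "grip_width": finger opening in m; "finger_force": force on a finger pad.
Only numpy, scipy, OpenCV 4.12 (cv2) and the standard library are available. Lean on these libraries where they do the work, as an engineer would, in place of code of your own. Each camera call takes 0.05 s, during which the arm holds its last target. There are 200 camera calls.

## Task

Someone has piled the bench consumables into one stack. Take it apart from the top down, one thing at a time: put the green-capped pot in the green tray, then the flat tin beneath it (red label on its lid) in the red tray, then the solder reel in the blue tray and last the orange tape roll in the yellow tray, each upright and flat on the tray floor inside the rim. Do not tip any of them over, and leave the screw jar and the USB stick where they are.

Things in the scene. Friction and masses are not known exactly. Their poses are not given: they have to be found in the camera images.
- pot: small whitish round pot with a green cap, top of the stack; cap 40 mm across (from 20 to 29 mm up), body 37 mm across, 30 mm high, about 0.04 kg. Origin at the centre of its underside, z up its axis
- tin: flat round whitish tin with a red label on its lid, under the pot; lid 47 mm across (from 12 to 19 mm up), body 44 mm across, 19 mm high, about 0.05 kg. Origin at the centre of its underside, z up its axis
- reel: whitish reel of solder lying flat, under the tin; 57 mm across, 26 mm high, gripped round its flanges, about 0.09 kg. Origin at the centre of its underside, z up its axis
- tape_roll: orange roll of tape lying flat on the bench, bottom of the stack; 64 mm across along its x, 67 mm along its y, 12 mm high, about 0.05 kg, firm enough to grip from outside. Origin at the centre of its underside, z up its axis. The things above it stand up to about 6 mm off centre on one another
- tray_green: green printed stowage tray, fixed to the bench, for the pot: a round dish with flat floor, inside diameter 62 mm, outside 68 mm; floor 3 mm thick, lip 3 mm above the floor (rim 6 mm above the bench); a low ear with a screw head (ear top 3 mm, screw head 4.5 mm above the bench) reaches 48 mm from the centre along its +x. Origin at the centre of its underside, on the bench top; z up
- tray_red: red printed stowage tray, fixed to the bench, for the tin: a round dish with flat floor, inside diameter 70 mm, outside 76 mm; floor 3 mm thick, lip 3 mm above the floor (rim 6 mm above the bench); a low ear with a screw head (ear top 3 mm, screw head 4.5 mm above the bench) reaches 52 mm from the centre along its +x. Origin at the centre of its underside, on the bench top; z up
- tray_blue: blue printed stowage tray, fixed to the bench, for the solder reel: a round dish with flat floor, inside diameter 80 mm, outside 86 mm; floor 3 mm thick, lip 3 mm above the floor (rim 6 mm above the bench); a low ear with a screw head (ear top 3 mm, screw head 4.5 mm above the bench) reaches 57 mm from the centre along its +x. Origin at the centre of its underside, on the bench top; z up
- tray_yellow: yellow printed stowage tray, fixed to the bench, for the tape roll: a round dish with flat floor, inside diameter 90 mm, outside 96 mm; floor 3 mm thick, lip 3 mm above the floor (rim 6 mm above the bench); a low ear with a screw head (ear top 3 mm, screw head 4.5 mm above the bench) reaches 62 mm from the centre along its +x. Origin at the centre of its underside, on the bench top; z up
- jar: bystander: loose screw-lid jar with a black lid, 48 mm across, 51 mm high, standing on the bench; leave it alone. Origin at the centre of its underside
- stick: bystander: loose red USB stick, 16 mm wide, 50 mm long along its y, 8 mm high, lying on the bench; leave it alone. Origin at the centre of its underside
There are look-alikes about, which are no part of the job. Leave any purple look-alike of the tin alone.

How it is judged:
By the outcome, as a careful person would: the job done as asked, in the order asked, and still so for the second after the job is handed in, with the robot touching nothing.
It also fails if it takes over 118 s, if anything falls off the work surface, if the arm or the gripper's body presses on something with over 40 N, if the wrist force passes 120 N, or if a joint passes its speed limit or range.

## Working session

There is one attempt and no reset: what is moved stays moved. The work goes in short steps, Python scripts to look and compute and a tool call to move; the robot and the scene stay as the last step left them, time stands still between calls to the robot, and variables do not carry over. Pictures are saved under pics/ and viewed, at most 14 in all, crops included, and the job is handed in when it is done.

Besides the shell and the picture viewer there is one more tool, called as name(argument=value, ...) on one line, values as JSON. move_arm: Moves the arm, as the interface text tells. Its arguments: {"type":"object","properties":{"gripper":{"type":"array"},"linear":{"type":"array"},"twist":{"type":"array"},"squeeze":{"type":"number"}},"required":["gripper","linear","twist"]}

```bash
mkdir -p pics; ls; python3 - <<'E'
from workcell import monitor, viewer, bot
import cv2
s=monitor.observe()
for k,v in s.items(): print(k,v)
for n in("scene","top"):
    f=viewer.grab_frame(n); cv2.imwrite(f"pics/{n}0.png",f["img"][:,:,::-1])
    print(n,f["K"],f["k1"],f["eye"],f["rotation"])
E
```

```text
pics
clock 0.0
qpos [-1.33124496  0.52200409 -0.03632482  1.59999184  0.02123453  1.02109453
 -0.11282524]
qd [ 0.00137303  0.00118201  0.0016882   0.0001797  -0.0006886  -0.00047923
 -0.00023428]
joint_efforts [ 1.62707976e-03 -9.27103043e+01  1.98053151e+00 -3.69931984e+01
  1.78955850e-02  8.23546696e-03 -3.70621012e-05]
position [0.19045878 0.59492889 0.23073774]
tool_rot [-3.14048605e+00  1.09603135e-04  2.83182166e+00]
force [0.60609275 0.12905069 0.36697856]
moment [0.02027663 0.00364367 0.01679306]
finger_force 0.0
grip_width 0.0854834817223313
scene [[603.62373511   0.         318.14884513]
 [  0.         603.62373511 239.95806992]
 [  0.           0.           1.        ]] -0.11673450883180639 [0.15007378 0.37780551 0.76628642] [ 0.77729338  0.01762302 -2.49121808]
top [[533.29061057   0.         317.36644287]
 [  0.         533.29061057 236.54450769]
 [  0.           0.           1.        ]] -0.10439482291504616 [ 0.41191166 -0.16195135  0.91433573] [ 0.18775523  0.01533729 -1.5448307 ]
```

View pics/scene0.png

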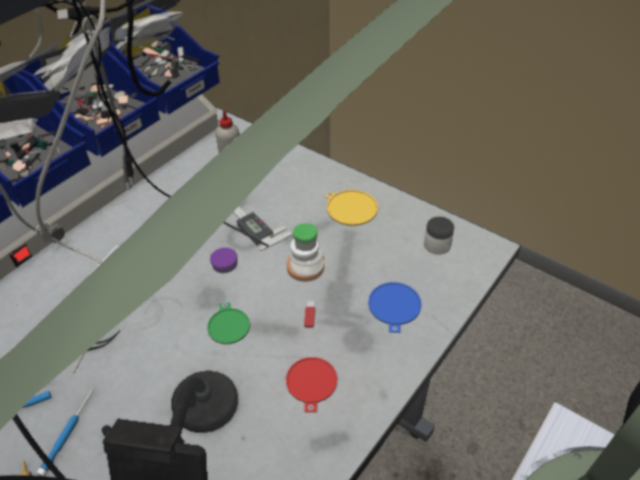

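View pics/top0.png

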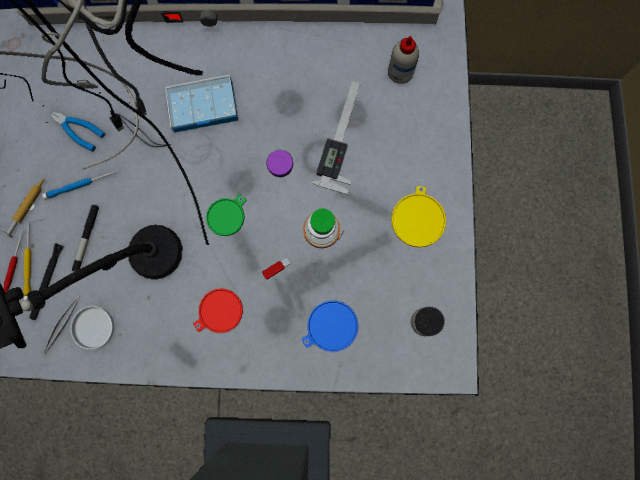

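The scene view shows the stack with its green cap at (305,233) and the tape roll at (305,268). The top view shows the cap at (322,220) and the orange roll's edge around (322,232). In the top view the trays are green (226,217), red (221,311), blue (333,326) and yellow (418,220). The jar is at (428,321), the USB stick at (276,268) and the lamp base at (155,251).

What could be mistaken for my targets (top view pixels):
- **Pot:** the green tray (226,217) is also green, but the pot is the cap at (322,220).
- **Tin:** the purple look-alike (280,162) and the white lid (92,327). I choose the one in the stack, under the pot.

```bash
cat > h.py <<'E'
import numpy as np, cv2
from scipy.spatial.transform import Rotation as R
from workcell import monitor, viewer, bot
def grab(n): return viewer.grab_frame(n)
def ray(f,uv):
    K=np.array(f["K"]); k=f["k1"]
    p=cv2.undistortPoints(np.array([[uv]],float),K,np.array([k,0,0,0.]))[0,0]
    return R.from_euler('xyz',f["rotation"]).as_matrix()@np.array([p[0],-p[1],-1])
def at(f,uv,z):
    d=ray(f,uv); e=np.array(f["eye"]); return e+d*(z-e[2])/d[2]
def proj(f,P):
    c=R.from_euler('xyz',f["rotation"]).as_matrix().T@(np.array(P)-f["eye"])
    p=np.array([c[0],-c[1]])/-c[2]; p=p*(1+f["k1"]*(p@p)); K=np.array(f["K"]); return K[:2,:2]@p+K[:2,2]
RNG={'green':(45,80),'red':(0,6),'blue':(105,125),'yellow':(22,32),'purple':(130,155),'orange':(7,20)}
def blobs(f,c,smin=110,vmin=50,amin=60):
    h=cv2.cvtColor(f["img"],cv2.COLOR_RGB2HSV); a,b=RNG[c]
    m=cv2.inRange(h,(a,smin,vmin),(b,255,255))
    if c=='red': m|=cv2.inRange(h,(174,smin,vmin),(180,255,255))
    cs=[q for q in cv2.findContours(m,cv2.RETR_EXTERNAL,cv2.CHAIN_APPROX_NONE)[0] if cv2.contourArea(q)>amin]
    return sorted(cs,key=cv2.contourArea,reverse=True)
def circ(f,cnt,z):
    P=np.array([at(f,q[0],z)[:2] for q in cnt.astype(float)]).astype(np.float32)
    # drop thin ear: opening is done by fitting on the inner radius
    c=np.median(P,0); 
    for _ in range(10):
        d=np.linalg.norm(P-c,axis=1); k=P[d<np.median(d)+.003]
        A=np.c_[2*k,np.ones(len(k))]; s=np.linalg.lstsq(A,(k**2).sum(1),rcond=None)[0]; c=s[:2]
    return c,np.sqrt(s[2]+c@c)
E
python3 - <<'E'
from h import *
for n in("top","scene"):
    f=grab(n); print(n,R.from_euler('xyz',f["rotation"]).as_matrix()[:,2])
    for c,z in [('green',.006),('red',.006),('blue',.006),('yellow',.006),('purple',.019),('orange',.012)]:
        for q in blobs(f,c)[:5]:
            m=q[:,0].mean(0)
            zz=z
            if c=='green' and abs(m[0]-(322 if n=='top' else 305))<15: zz=z=.116
            ce,r=circ(f,q,zz); print(c,m.round(),cv2.contourArea(q),'z',zz,(ce*1000).round(1),'d',round(2000*r,1))
f=grab("top");g=grab("scene")
cv2.imwrite("pics/c.png",np.hstack([cv2.resize(f["img"][180:280,270:370,::-1],(400,400),interpolation=2),cv2.resize(g["img"][210:310,255:355,::-1],(400,400),interpolation=2)]))
print(at(f,(320,390),0),at(f,(150,251),0),at(f,(428,321),.05),at(f,(276,268),.008),at(f,(140,245),.0))
E
```

```text
top [-0.18619994 -0.01990812  0.98231016]
green [226. 214.] 1145.0 z 0.006 [616.5  20.2] d 66.2
green [322. 220.] 437.5 z 0.116 [ 588.7 -152.6] d 36.7
red [218. 312.] 1558.5 z 0.006 [452.6  18.7] d 74.2
red [ 10. 274.] 188.0 z 0.006 [503.  407.5] d 26.0
red [273. 269.] 180.0 z 0.006 [527.2 -72.5] d 23.4
red [408.  45.] 175.5 z 0.006 [ 956.6 -303.9] d 30.0
blue [330. 327.] 2056.5 z 0.006 [ 432.1 -172.7] d 84.1
yellow [419. 217.] 2306.5 z 0.006 [ 618.5 -319.1] d 94.7
yellow [ 27. 271.] 252.0 z 0.006 [508.8 374.6] d 30.9
purple [279. 163.] 490.0 z 0.019 [712.8 -73.4] d 45.3
orange [ 30. 201.] 126.0 z 0.012 [646.2 391.8] d 41.1
scene [-0.43465521  0.55057081  0.71270375]
green [228. 324.] 1011.5 z 0.006 [613.7  22.5] d 62.0
green [305. 232.] 238.0 z 0.116 [ 574.1 -126.3] d 31.8
red [311. 383.] 1822.5 z 0.006 [450.9  21.4] d 72.9
red [ 21. 254.] 158.5 z 0.006 [1023.9  135.6] d 30.8
red [309. 317.] 129.0 z 0.006 [522.7 -67.2] d 21.2
red [225. 120.] 95.5 z 0.006 [1001.2 -379.4] d 32.8
blue [157.  79.] 3644.0 z 0.006 [1272.5 -454. ] d 233.9
blue [ 77. 151.] 2260.5 z 0.006 [1198.7 -157.3] d 114.2
blue [394. 306.] 1701.5 z 0.006 [ 429.9 -169.9] d 82.5
blue [ 21. 185.] 744.5 z 0.006 [1187.9   26.5] d 71.1
blue [28. 79.] 700.0 z 0.006 [1568.8 -214.1] d 99.2
yellow [350. 206.] 1285.5 z 0.006 [ 616.1 -316.3] d 91.8
purple [223. 258.] 335.5 z 0.019 [710.6 -70.3] d 41.3
[ 0.324761   -0.15458219  0.        ] [0.55248123 0.15103269 0.        ] [ 0.44166647 -0.32589159  0.05      ] [ 0.52719268 -0.07408813  0.008     ] [0.56275797 0.17011874 0.        ]
```

View pics/c.png

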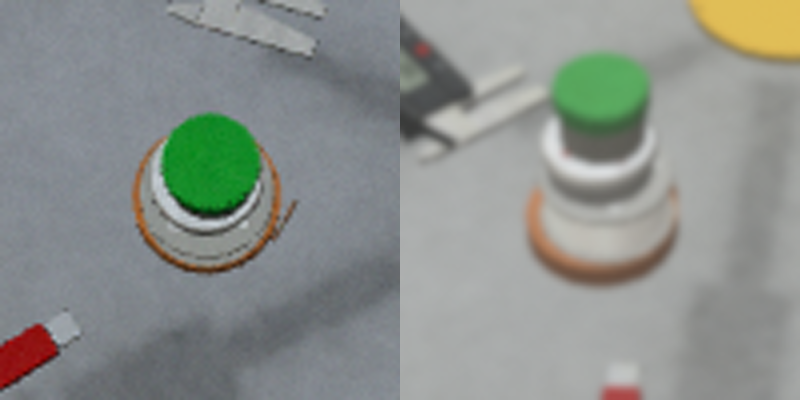

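The close crop shows the target stack: green cap, white tin lid, pale reel and orange roll, with a loose tape tail at top-view pixel (342,234). The real stack height is 87 mm, so I'll recompute with that. I also need the lamp's height for the transit.

```bash
python3 - <<'E'
from h import *
f=grab("top");g=grab("scene")
def tri(a,b):
    d1,d2=ray(f,a),ray(g,b); e1,e2=np.array(f["eye"]),np.array(g["eye"])
    s=np.linalg.lstsq(np.c_[d1,-d2],e2-e1,rcond=None)[0]; p,q=e1+s[0]*d1,e2+s[1]*d2
    return ((p+q)/2).round(3),round(np.linalg.norm(p-q),4)
print('lamp post',tri((145,248),(200,383))); print('head',tri((5,325),(155,440)),tri((20,305),(180,425)))
for h,n in((f,'top'),(g,'scene')):
    for q in blobs(h,'green'):
        m=q[:,0].mean(0); print(n,m,circ(h,q,.0865))
    # ear directions
cap=blobs(f,'green')[1][:,0].mean(0);cs=blobs(g,'green')[1][:,0].mean(0);print('cap tri',tri(cap,cs))
# orange roll
for h,n,(u,v) in((f,'top',(322,230)),(g,'scene',(305,262))):
    hsv=cv2.cvtColor(h["img"],cv2.COLOR_RGB2HSV); m=cv2.inRange(hsv,(5,70,60),(22,255,255)); w=np.zeros_like(m); w[v-35:v+35,u-35:u+35]=255; ys,xs=np.nonzero(m&w)
    P=np.array([at(h,(x,y),.012 if n=='top' else .006)[:2] for x,y in zip(xs,ys)])*1000
    print(n,len(P),P.min(0).round(1),P.max(0).round(1)); 
    hl=cv2.convexHull(P.astype(np.float32)); print(hl[:,0].round(0).tolist())
E
```

```text
lamp post (array([0.548, 0.141, 0.056]), np.float64(0.0009))
head (array([0.422, 0.267, 0.241]), np.float64(0.0254)) (array([0.437, 0.245, 0.228]), np.float64(0.0065))
top [226.49137931 214.45689655] (array([0.59833451, 0.00406939]), np.float64(0.030172948367625175))
top [322.2173913  220.30434783] (array([ 0.59535243, -0.1521511 ]), np.float64(0.019029127980994678))
scene [227.93693694 323.76576577] (array([0.56470958, 0.06016246]), np.float64(0.027710128106069425))
scene [304.53846154 231.90384615] (array([ 0.59330195, -0.1491311 ]), np.float64(0.016705831301397498))
cap tri (array([ 0.596, -0.152,  0.082]), np.float64(0.0002))
top 156 [ 564.6 -187.6] [ 622.5 -118.3]
[[623.0, -132.0], [621.0, -128.0], [617.0, -125.0], [612.0, -121.0], [601.0, -118.0], [590.0, -119.0], [583.0, -121.0], [576.0, -124.0], [570.0, -131.0], [565.0, -142.0], [565.0, -159.0], [569.0, -166.0], [572.0, -171.0], [579.0, -179.0], [581.0, -181.0], [590.0, -186.0], [594.0, -188.0], [615.0, -177.0], [618.0, -173.0]]
scene 186 [ 564.2 -154.1] [ 629.2 -115.6]
[[629.0, -144.0], [628.0, -140.0], [616.0, -125.0], [610.0, -121.0], [606.0, -119.0], [595.0, -116.0], [587.0, -116.0], [578.0, -120.0], [572.0, -124.0], [568.0, -130.0], [566.0, -135.0], [564.0, -138.0], [564.0, -149.0], [566.0, -154.0], [628.0, -145.0]]
```

move_arm(gripper=[1, 1, 1, 1, 1, 1, 1, 1], linear=[[0, 0, -2.8], [0, 0, -2.8], [0, 0, -2.8], [0, 0, -2.8], [0, 0, -2.8], [0, 0, -2.8], [0, 0, -2.8], [0, 0, -2.4]], twist=[8, 8, 8, 8, 8, 8, 8, 8])

```text
clock: 1.2
position: [0.1905, 0.5952, 0.4529]
tool_rot: [3.141, -0.001, 1.709]
force: [0.3, 1.1, 0.2]
grip_width: 0.0854
finger_force: 0.0
```

move_arm(gripper=[1, 1, 1, 1, 1, 1, 1, 1], linear=[[0, 0, 0], [-4.2, 2.25, 0], [-4.2, 2.25, 0], [-4.2, 2.25, 0], [-4.2, 2.25, 0], [-4.2, 2.25, 0], [-4.2, 2.25, 0], [-4.2, 2.25, 0]], twist=[8.2, 0, 0, 0, 0, 0, 0, 0])

```text
clock: 2.0
position: [0.3489, 0.2994, 0.4515]
tool_rot: [3.141, -0.001, 1.572]
force: [1.4, 0.9, 0.9]
grip_width: 0.0855
finger_force: 0.0
```

move_arm(gripper=[1, 1, 1, 1, 1, 1, 1, 1], linear=[[-4.2, 2.25, 0], [-4.2, 2.25, 0], [-4.2, 2.25, 0], [-4.2, 2.25, 0], [-4.2, 2.25, 0], [-4.2, 2.25, 0], [-4.2, 2.25, 0], [0, 0, 0]], twist=[0, 0, 0, 0, 0, 0, 0, 0])

```text
clock: 2.8
position: [0.5073, 0.0017, 0.4514]
tool_rot: [3.141, 0.002, 1.564]
force: [-0.0, 1.2, -0.3]
grip_width: 0.0856
finger_force: 0.0
```

move_arm(gripper=[1, 1, 1, 1, 1, 1, 1, 1], linear=[[-3.8, 2.2, 0], [-3.8, 2.2, 0], [-3.8, 2.2, 4], [-3.8, 2.15, 4.5], [0, 0, 4.5], [0, 0, 4.5], [0, 0, 4], [0, 0, 0]], twist=[0, 0, 0, 0, 0, 0, 0, 0])

```text
clock: 3.6
position: [0.5838, -0.1296, 0.2476]
tool_rot: [-3.135, -0.001, 1.572]
force: [0.2, -0.6, 1.3]
grip_width: 0.0857
finger_force: 0.0
```

```bash
python3 - <<'E'
from h import *
f=grab("top");g=grab("scene")
cv2.imwrite("pics/d.png",np.hstack([cv2.resize(f["img"][130:280,250:400,::-1],(400,400),interpolation=2),cv2.resize(g["img"][170:320,225:375,::-1],(400,400),interpolation=2)]))
s=monitor.observe();print(s["position"],s["tool_rot"])
E
```

```text
[ 0.58610657 -0.1307593   0.25287642] [3.14157680e+00 2.46748338e-04 1.57158754e+00]
```

View pics/d.png

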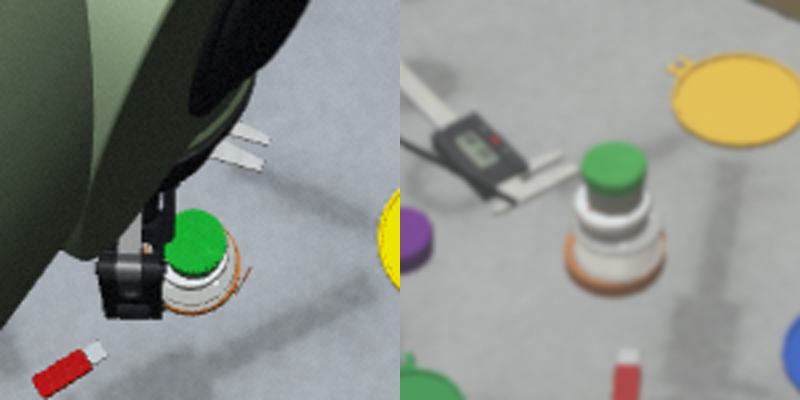

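The crop shows the gripper up and to the left of the stack, still 2 cm short in y. The stack is undisturbed, with the cap at crop (195,242).

move_arm(gripper=[1, 1, 1, 1, 1, 1, 1, 1], linear=[[-1, 0.4, 0], [-1, 0.45, 0], [0, 0, 3.5], [0, 0, 3.5], [0, 0, 3.5], [0, 0, 1.5], [0, 0, 0], [0, 0, 0]], twist=[0, 0, 0, 0, 0, 0, 0, 0])

```text
clock: 4.5
position: [0.5952, -0.1515, 0.1334]
tool_rot: [3.14, 0.001, 1.571]
force: [0.2, -0.4, 0.5]
grip_width: 0.0853
finger_force: 0.0
```

```bash
python3 - <<'E'
from h import *
f=grab("top");g=grab("scene")
cv2.imwrite("pics/e.png",np.hstack([cv2.resize(f["img"][130:280,250:400,::-1],(400,400),interpolation=2),cv2.resize(g["img"][170:320,225:375,::-1],(400,400),interpolation=2)]))
s=monitor.observe();print(s["position"],s["tool_rot"])
E
```

```text
[ 0.59532531 -0.15117355  0.13359354] [3.13909055e+00 3.71868593e-04 1.57162108e+00]
```

View pics/e.png

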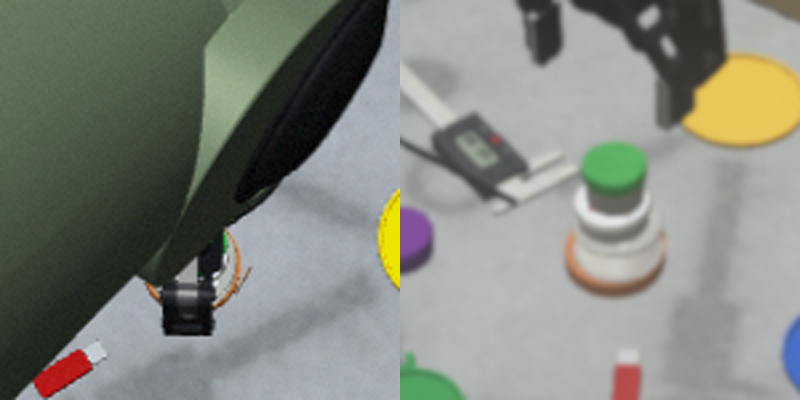

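The fingers straddle the stack in the scene crop, with tips at (545,60) and (672,125) and the cap between them below. Next I descend and grip the cap.

move_arm(gripper=[1, 1, 1, 1, 1, 0.3, 0.3, 0.3], linear=[[0, 0, 2.5], [0, 0, 2.5], [0, 0, 1.5], [0, 0, 0.75], [0, 0, 0], [0, 0, 0], [0, 0, 0], [0, 0, 0]], twist=[0, 0, 0, 0, 0, 0, 0, 0], squeeze=25)

```text
clock: 5.4
position: [0.5947, -0.1508, 0.06]
tool_rot: [3.141, 0.0, 1.572]
force: [-0.3, -0.2, -0.0]
grip_width: 0.0441
finger_force: 0.0
```

move_arm(gripper=[0.3, 0.3, 0.3], linear=[[0, 0, 0], [0, 0, 0], [0, 0, 0]], twist=[0, 0, 0])

```text
clock: 5.7
position: [0.5947, -0.1508, 0.06]
tool_rot: [3.141, 0.0, 1.572]
force: [-0.3, 0.9, 6.9]
grip_width: 0.0385
finger_force: 24.3
```

move_arm(gripper=[0.3, 0.3, 0.3, 0.3, 0.3, 0.3], linear=[[0, 0, -0.3], [0, 0, -0.7], [0, 0, -2], [0, 0, -2], [0, 0, 0], [0, 0, 0]], twist=[0, 0, 0, 0, 0, 0])

```text
clock: 6.3
position: [0.5945, -0.1506, 0.1097]
tool_rot: [3.141, -0.0, 1.572]
force: [1.1, 0.4, -1.1]
grip_width: 0.0382
finger_force: 25.3
```

```bash
python3 - <<'E'
from h import *
f=grab("top");g=grab("scene")
cv2.imwrite("pics/g.png",np.hstack([cv2.resize(f["img"][130:280,250:400,::-1],(400,400),interpolation=2),cv2.resize(g["img"][170:320,225:375,::-1],(400,400),interpolation=2)]))
s=monitor.observe();print(s["position"],s["force"],s["grip_width"],s["finger_force"])
E
```

```text
[ 0.59406494 -0.15050251  0.1087924 ] [ 0.40355932  1.017135   -0.58003475] 0.03833734814412693 25.28666853904724
```

View pics/g.png

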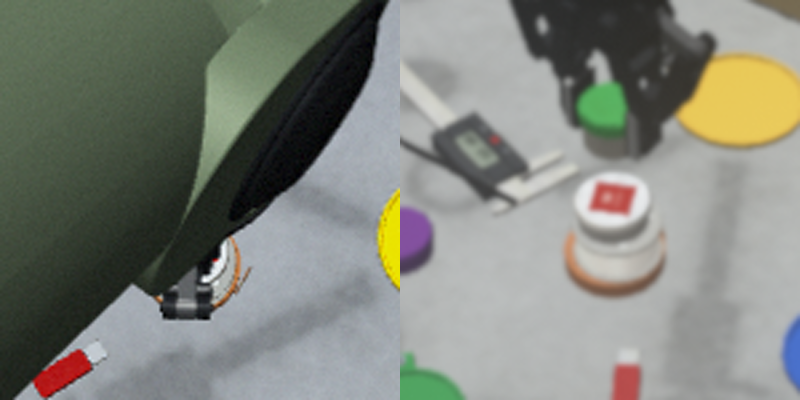

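The crop shows the pot held in the fingers at (605,110), with the red-labelled tin still on the stack at (612,197). Next is the green tray.

move_arm(gripper=[0.3, 0.3, 0.3, 0.3, 0.3, 0.3, 0.3, 0.3], linear=[[2.5, 0.3, 0], [3.7, 0.45, 0], [3.7, 0.45, 0], [3.7, 0.45, 0], [2.6, 0.35, 0], [1, 0.1, 0], [0, 0, 0], [0, 0, 0]], twist=[0, 0, 0, 0, 0, 0, 0, 0])

```text
clock: 7.2
position: [0.6149, 0.0198, 0.109]
tool_rot: [-3.141, 0.001, 1.571]
force: [-0.1, 0.3, -0.2]
grip_width: 0.0385
finger_force: 25.3
```

move_arm(gripper=[0.3, 0.3, 0.3, 0.3, 0.3, 0.3, 0.3, 0.3], linear=[[0, 0, 2.5], [0, 0, 2.5], [0, 0, 2.5], [0, 0, 1.2], [0, 0, 0.6], [0, 0, 0.4], [0, 0, 0], [0, 0, 0]], twist=[0, 0, 0, 0, 0, 0, 0, 0])

```text
clock: 8.0
position: [0.6157, 0.0212, 0.013]
tool_rot: [3.141, -0.0, 1.572]
force: [-0.1, -0.3, -1.0]
grip_width: 0.0383
finger_force: 25.3
```

```bash
python3 - <<'E'
from h import *
f=grab("top");g=grab("scene")
cv2.imwrite("pics/i.png",np.hstack([cv2.resize(f["img"][150:300,150:300,::-1],(400,400),interpolation=2),cv2.resize(g["img"][240:390,150:300,::-1],(400,400),interpolation=2)]))
s=monitor.observe();print(s["position"],s["force"],s["grip_width"],s["finger_force"])
E
```

```text
[0.61557766 0.0213954  0.01294377] [-0.06024716  0.74824921 -0.69416155] 0.03834565882501771 25.281107425689697
```

View pics/i.png

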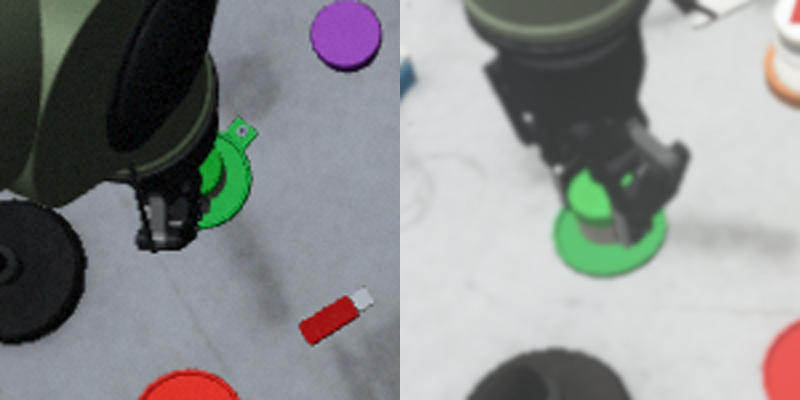

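The pot is centred over the green tray, with the cap at crop (597,195) and the tray at (610,235). I'll lower it the last millimetres.

move_arm(gripper=[0.3, 0.3, 0.3, 0.3, 0.3, 0.3], linear=[[0, 0, 0.2], [0, 0, 0.2], [0, 0, 0.1], [0, 0, 0.1], [0, 0, 0], [0, 0, 0]], twist=[0, 0, 0, 0, 0, 0])

```text
clock: 8.7
position: [0.6152, 0.0213, 0.0062]
tool_rot: [-3.142, 0.0, 1.572]
force: [0.1, -0.2, -1.0]
grip_width: 0.0384
finger_force: 25.3
```

move_arm(gripper=[0.3, 0.3, 0.3, 0.3, 0.3], linear=[[0, 0, 0.1], [0, 0, 0], [0, 0, 0.1], [0, 0, 0], [0, 0, 0]], twist=[0, 0, 0, 0, 0])

```text
clock: 9.2
position: [0.6153, 0.0213, 0.0057]
tool_rot: [3.141, -0.001, 1.571]
force: [-9.2, 1.2, 29.6]
grip_width: 0.0386
finger_force: 27.2
```

move_arm(gripper=[0.3, 0.3, 0.55, 0.55, 0.6, 0.6, 0.65, 0.65], linear=[[0, 0, -0.15], [0, 0, 0], [0, 0, 0], [0, 0, 0], [0, 0, 0], [0, 0, -0.5], [0, 0, -3], [0, 0, -4]], twist=[0, 0, 0, 0, 0, 0, 0, 0])

```text
clock: 10.0
position: [0.6142, 0.0211, 0.0806]
tool_rot: [-3.139, 0.001, 1.571]
force: [0.5, 0.2, 0.0]
grip_width: 0.0555
finger_force: 0.0
```

move_arm(gripper=[1, 1, 1, 1, 1, 1, 1, 1], linear=[[0, 0, -4], [-2.5, -0.3, -2.5], [-3.7, -0.45, 0], [-3.7, -0.45, 0], [-3.7, -0.45, 0], [-2.6, -0.35, 0], [0, 0, 0], [0, 0, 0]], twist=[0, 0, 0, 0, 0, 0, 0, 0])

```text
clock: 10.8
position: [0.5953, -0.141, 0.146]
tool_rot: [3.141, -0.0, 1.571]
force: [0.4, 0.4, 0.2]
grip_width: 0.0856
finger_force: 0.0
```

```bash
cat > tri.py <<'E'
from h import *
def redlab(f,lo,hi,xr,yr,z):
    out=[]
    for q in blobs(f,'red',100,50,8):
        m=q[:,0].mean(0); p=at(f,m,z)
        if xr[0]<p[0]<xr[1] and yr[0]<p[1]<yr[1]: out.append((m.round(1),p.round(4),cv2.contourArea(q)))
    return out
E
python3 - <<'E'
from tri import *
f=grab("top");g=grab("scene")
s=monitor.observe();print(s["position"],s["force"],s["grip_width"])
for h in(f,g):
    print(redlab(h,0,0,(.56,.64),(-.2,-.1),.057))
    for q in blobs(h,'green')[:3]: print(q[:,0].mean(0),cv2.contourArea(q),circ(h,q,.032),circ(h,q,.006))
cv2.imwrite("pics/j.png",np.hstack([cv2.resize(f["img"][150:300,170:370,::-1],(400,300),interpolation=2),cv2.resize(g["img"][200:350,180:380,::-1],(400,300),interpolation=2)]))
E
```

```text
[ 0.59556038 -0.13957795  0.14575021] [ 0.54732059 -0.74431624  0.5859879 ] 0.08544398724144875
[(array([326. , 224.3]), array([ 0.5952, -0.1583,  0.057 ]), 44.0)]
[(array([304.3, 243.8]), array([ 0.5956, -0.1496,  0.057 ]), 104.5)]
[227.74528302 324.16981132] 1066.0 (array([0.59825822, 0.03448831]), np.float64(0.030090881689819292)) (array([0.61394448, 0.0224843 ]), np.float64(0.03102297246663256))
```

View pics/j.png

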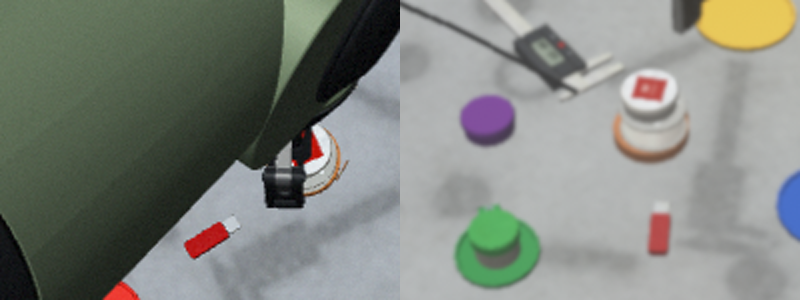

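The crop shows the pot upright in the green tray at (493,250) and the tin's red label at (650,88), so I go on to the tin.

move_arm(gripper=[1, 1, 1, 1, 1, 1, 1, 1], linear=[[-1.15, 0.1, 0], [0, 0, 3], [0, 0, 3], [0, 0, 2.5], [0, 0, 1.4], [0, 0, 0.6], [0, 0, 0], [0, 0, 0]], twist=[0, 0, 0, 0, 0, 0, 0, 0])

```text
clock: 11.7
position: [0.5969, -0.1525, 0.0417]
tool_rot: [3.14, 0.0, 1.572]
force: [0.6, 0.1, 1.4]
grip_width: 0.0857
finger_force: 0.0
```

move_arm(gripper=[0.4, 0.4, 0.4, 0.4, 0.4, 0.4], linear=[[0, 0, 0], [0, 0, 0], [0, 0, 0], [0, 0, 0], [0, 0, 0], [0, 0, 0]], twist=[0, 0, 0, 0, 0, 0])

```text
clock: 12.3
position: [0.5967, -0.1522, 0.0414]
tool_rot: [3.141, -0.0, 1.572]
force: [-2.5, 1.2, 7.6]
grip_width: 0.046
finger_force: 24.3
```

move_arm(gripper=[0.4, 0.4, 0.4, 0.4, 0.4, 0.4], linear=[[0, 0, -0.3], [0, 0, -0.7], [0, 0, -2], [0, 0, -3], [0, 0, 0], [0, 0, 0]], twist=[0, 0, 0, 0, 0, 0])

```text
clock: 12.9
position: [0.5967, -0.1521, 0.1015]
tool_rot: [3.14, -0.0, 1.572]
force: [-0.2, -0.1, -0.8]
grip_width: 0.0456
finger_force: 25.8
```

```bash
python3 - <<'E'
from tri import *
f=grab("top");g=grab("scene")
s=monitor.observe();print(s["position"],s["force"],s["grip_width"])
cv2.imwrite("pics/k.png",np.hstack([cv2.resize(f["img"][150:300,250:400,::-1],(400,400),interpolation=2),cv2.resize(g["img"][170:320,225:375,::-1],(400,400),interpolation=2)]))
E
```

```text
[ 0.59604374 -0.15198817  0.10027843] [-0.69350071  0.67393652 -1.23337594] 0.0457393111483992
```

View pics/k.png

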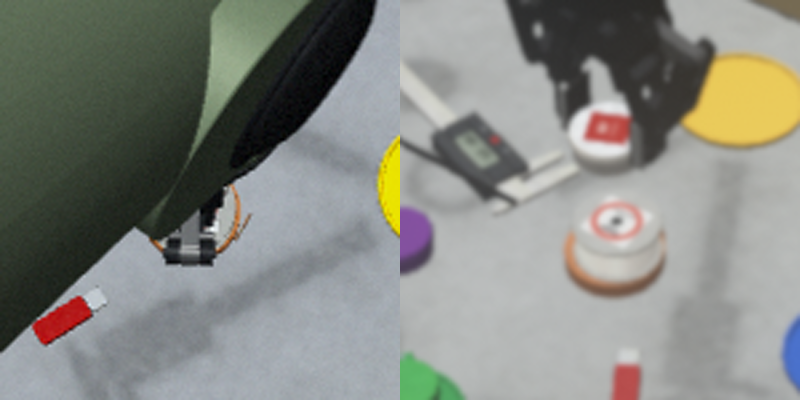

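The crop shows the tin level in the grip at (600,130), and the reel still on the stack with its red ring at (615,220). I move halfway to the red tray and check the arm's clearance to the lamp.

move_arm(gripper=[0.4, 0.4, 0.4, 0.4, 0.4, 0.4, 0.4, 0.4], linear=[[2, -1.7, 0], [3.2, -2.7, 0], [3.2, -2.7, 0], [3.2, -2.7, 0], [3.2, -2.7, 0], [2.4, -1.9, 0], [0, 0, 0], [0, 0, 0]], twist=[0, 0, 0, 0, 0, 0, 0, 0])

```text
clock: 13.8
position: [0.452, 0.02, 0.1005]
tool_rot: [-3.141, 0.0, 1.573]
force: [-0.5, 0.1, -0.4]
grip_width: 0.046
finger_force: 25.9
```

```bash
python3 - <<'E'
from tri import *
f=grab("top");g=grab("scene")
s=monitor.observe();print(s["position"],s["force"],s["grip_width"],s["qpos"])
cv2.imwrite("pics/l.png",np.hstack([cv2.resize(f["img"][:,:,::-1],(400,300)),cv2.resize(g["img"][:,:,::-1],(400,300))]))
E
```

```text
[0.45264472 0.01899098 0.10058418] [ 0.13990954 -0.93960281 -0.45921879] 0.04576952939809533 [-0.61425687  0.55170104  0.58796981  2.17154687 -0.56665903  0.57105473
  0.39369126]
```

View pics/l.png

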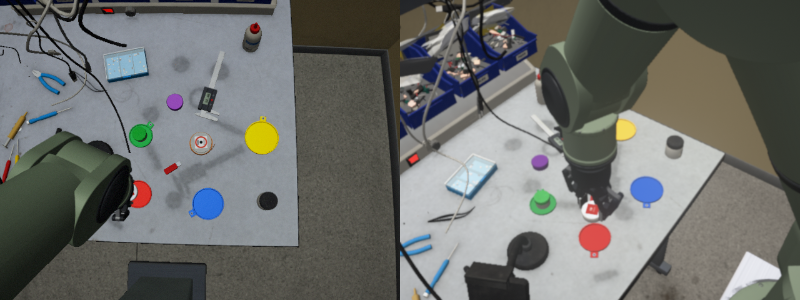

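The top view shows the tin over the red tray and the pot in the green tray. The scene view shows the forearm well above the lamp and the tin at (592,208), above the tray at (595,237). I'll lower it.

move_arm(gripper=[0.4, 0.4, 0.4, 0.4, 0.4, 0.4, 0.4, 0.4], linear=[[0.1, -0.1, 2], [0, 0, 2.5], [0, 0, 2], [0, 0, 1.2], [0, 0, 0.7], [0, 0, 0.4], [0, 0, 0], [0, 0, 0]], twist=[0, 0, 0, 0, 0, 0, 0, 0])

```text
clock: 14.7
position: [0.4515, 0.0205, 0.0131]
tool_rot: [3.141, 0.0, 1.571]
force: [0.7, -0.2, 0.2]
grip_width: 0.0458
finger_force: 25.9
```

move_arm(gripper=[0.4, 0.4, 0.4, 0.4, 0.4], linear=[[0, 0, 0.2], [0, 0, 0.2], [0, 0, 0.1], [0, 0, 0], [0, 0, 0]], twist=[0, 0, 0, 0, 0])

```text
clock: 15.2
position: [0.4512, 0.0207, 0.0078]
tool_rot: [-3.142, 0.0, 1.572]
force: [0.4, 0.6, 0.2]
grip_width: 0.0456
finger_force: 25.9
```

move_arm(gripper=[0.4, 0.4, 0.4], linear=[[0, 0, 0.1], [0, 0, 0], [0, 0, 0]], twist=[0, 0, 0])

```text
clock: 15.5
position: [0.4512, 0.0206, 0.0067]
tool_rot: [-3.142, 0.0, 1.572]
force: [-0.7, 0.1, -1.8]
grip_width: 0.0456
finger_force: 25.9
```

move_arm(gripper=[0.4, 0.6, 0.6, 0.66, 0.66, 0.7, 0.7, 0.7], linear=[[0, 0, 0.03], [0, 0, 0], [0, 0, 0], [0, 0, 0], [0, 0, 0], [0, 0, -0.5], [0, 0, -3], [0, 0, -4]], twist=[0, 0, 0, 0, 0, 0, 0, 0])

```text
clock: 16.3
position: [0.4502, 0.0202, 0.0817]
tool_rot: [-3.139, 0.001, 1.571]
force: [0.8, 0.5, 1.3]
grip_width: 0.0597
finger_force: 0.0
```

move_arm(gripper=[1, 1, 1, 1, 1, 1, 1, 1], linear=[[-2, 1.7, -3], [-3.2, 2.7, -2], [-3.2, 2.7, 0], [-3.2, 2.7, 0], [-3.2, 2.7, 0], [-1.5, 1.2, 0], [0, 0, 0], [0, 0, 0]], twist=[0, 0, 0, 0, 0, 0, 0, 0])

```text
clock: 17.1
position: [0.5878, -0.1422, 0.1314]
tool_rot: [-3.141, -0.0, 1.571]
force: [-1.0, 0.6, 0.7]
grip_width: 0.0857
finger_force: 0.0
```

```bash
python3 - <<'E'
from tri import *
f=grab("top");g=grab("scene")
s=monitor.observe();print(s["position"],s["force"],s["grip_width"])
# reel red ring in both
for h in (f,g):
    hsv=cv2.cvtColor(h["img"],cv2.COLOR_RGB2HSV); m=cv2.inRange(hsv,(0,50,60),(180,255,255)); m&=~cv2.inRange(hsv,(12,0,0),(170,255,255))
    ys,xs=np.nonzero(m); P=np.array([at(h,(x,y),.038)[:2] for x,y in zip(xs,ys)])
    k=np.linalg.norm(P-[.596,-.151],axis=1)<.02; Q=P[k]; print(k.sum(), ((Q.min(0)+Q.max(0))/2).round(4), np.ptp(Q,axis=0).round(4)) if k.any() else 0
cv2.imwrite("pics/m.png",np.hstack([cv2.resize(f["img"][170:350,170:370,::-1],(400,360),interpolation=2),cv2.resize(g["img"][210:410,200:400,::-1],(400,360),interpolation=2)]))
E
```

```text
[ 0.58783804 -0.14121925  0.13151958] [-0.60187288  0.11831015 -0.25083691] 0.08548798456730998
42 [ 0.593  -0.1624] [0.0241 0.0087]
105 [ 0.593  -0.1493] [0.0316 0.0326]
```

View pics/m.png

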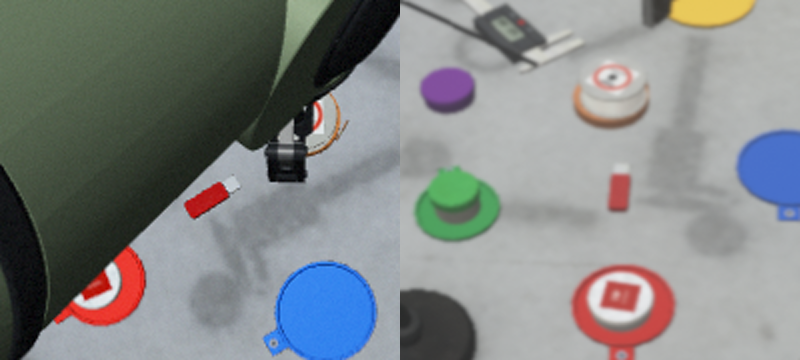

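The tin sits level in the red tray (crop (620,297)) and the reel is still on the tape roll (crop (612,90)). Next is the reel.

move_arm(gripper=[1, 1, 1, 1, 1, 1, 1, 1], linear=[[-1, 0.65, 0], [0, 0, 2.5], [0, 0, 3], [0, 0, 3], [0, 0, 1.8], [0, 0, 0.8], [0, 0, 0.5], [0, 0, 0]], twist=[0, 0, 0, 0, 0, 0, 0, 0], squeeze=30)

```text
clock: 18.0
position: [0.5951, -0.1524, 0.0158]
tool_rot: [3.141, 0.0, 1.572]
force: [-0.3, 0.1, 0.0]
grip_width: 0.0855
finger_force: 0.0
```

move_arm(gripper=[1, 0.5, 0.5, 0.5, 0.5, 0.5, 0.5], linear=[[0, 0, 0], [0, 0, 0], [0, 0, 0], [0, 0, 0], [0, 0, 0], [0, 0, 0], [0, 0, 0]], twist=[0, 0, 0, 0, 0, 0, 0])

```text
clock: 18.7
position: [0.5952, -0.1522, 0.0162]
tool_rot: [3.141, -0.0, 1.572]
force: [-3.2, -0.0, 9.4]
grip_width: 0.055
finger_force: 30.2
```

move_arm(gripper=[0.5, 0.5, 0.5, 0.5, 0.5, 0.5], linear=[[0, 0, -0.3], [0, 0, -0.7], [0, 0, -2], [0, 0, -3], [0, 0, 0], [0, 0, 0]], twist=[0, 0, 0, 0, 0, 0])

```text
clock: 19.3
position: [0.5952, -0.1521, 0.0762]
tool_rot: [3.14, -0.0, 1.572]
force: [0.1, -0.2, -1.1]
grip_width: 0.0551
finger_force: 32.1
```

move_arm(gripper=[0.5, 0.5, 0.5, 0.5, 0.5, 0.5, 0.5, 0.5], linear=[[-0.2, -2, 0], [-0.4, -3.4, 0], [-0.4, -3.5, 0], [-0.4, -3.5, 0], [-0.4, -3, 0], [-0.1, -1, 0], [0, 0, 0], [0, 0, 0]], twist=[0, 0, 0, 0, 0, 0, 0, 0])

```text
clock: 20.1
position: [0.432, -0.1712, 0.0753]
tool_rot: [3.141, 0.0, 1.572]
force: [0.0, 1.1, -0.1]
grip_width: 0.0548
finger_force: 32.1
```

```bash
python3 - <<'E'
from tri import *
f=grab("top");g=grab("scene")
s=monitor.observe();print(s["position"],s["force"],s["grip_width"],s["finger_force"])
cv2.imwrite("pics/n.png",np.hstack([cv2.resize(f["img"][170:350,230:430,::-1],(400,360),interpolation=2),cv2.resize(g["img"][180:380,250:450,::-1],(400,360),interpolation=2)]))
E
```

```text
[ 0.43201907 -0.17117925  0.07526005] [0.05775851 0.73530517 0.04441108] 0.05548504656344594 32.11169976100791
```

View pics/n.png

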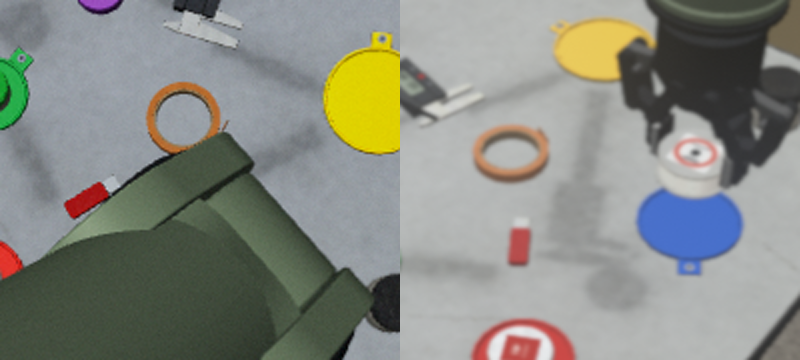

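The reel is held level over the blue tray at crop (695,155), and the tape roll is left alone at (183,117) with its tail at (225,127).

move_arm(gripper=[0.5, 0.5, 0.5, 0.5, 0.5, 0.5, 0.5, 0.5], linear=[[0, -0.1, 2], [0, 0, 2], [0, 0, 1.2], [0, 0, 0.7], [0, 0, 0.5], [0, 0, 0.2], [0, 0, 0], [0, 0, 0]], twist=[0, 0, 0, 0, 0, 0, 0, 0])

```text
clock: 21.0
position: [0.4301, -0.1714, 0.0098]
tool_rot: [3.141, 0.0, 1.572]
force: [0.2, 0.2, -1.1]
grip_width: 0.0554
finger_force: 32.1
```

move_arm(gripper=[0.5, 0.5, 0.5, 0.5], linear=[[0, 0, 0.15], [0, 0, 0.08], [0, 0, 0], [0, 0, 0]], twist=[0, 0, 0, 0])

```text
clock: 21.4
position: [0.43, -0.1713, 0.0072]
tool_rot: [3.141, -0.0, 1.572]
force: [-0.1, 1.3, 2.7]
grip_width: 0.0552
finger_force: 32.4
```

move_arm(gripper=[0.7, 0.7, 0.75, 0.75, 0.8, 0.8, 0.9, 0.9], linear=[[0, 0, 0], [0, 0, 0], [0, 0, 0], [0, 0, -0.5], [0, 0, -3], [0, 0, -4], [0, 0, -4], [0, 0, 0]], twist=[0, 0, 0, 0, 0, 0, 0, 0])

```text
clock: 22.2
position: [0.4314, -0.172, 0.1261]
tool_rot: [3.136, 0.001, 1.571]
force: [-0.2, 0.3, -1.6]
grip_width: 0.0771
finger_force: 0.0
```

```bash
python3 - <<'E'
from tri import *
f=grab("top");g=grab("scene")
s=monitor.observe();print(s["position"],s["force"],s["grip_width"],s["finger_force"])
for h in (f,g):
    hsv=cv2.cvtColor(h["img"],cv2.COLOR_RGB2HSV); m=cv2.inRange(hsv,(5,70,50),(22,255,255))
    ys,xs=np.nonzero(m); P=np.array([at(h,(x,y),.012)[:2] for x,y in zip(xs,ys)])
    k=np.linalg.norm(P-[.595,-.151],axis=1)<.05; w=np.zeros_like(m); w[ys[k],xs[k]]=255
    cs=max(cv2.findContours(w,cv2.RETR_EXTERNAL,cv2.CHAIN_APPROX_NONE)[0],key=len)
    inn=[c for c in cv2.findContours(w,cv2.RETR_CCOMP,cv2.CHAIN_APPROX_NONE)[0]]
    print('outer',circ(h,cs,.012)); print([ (len(c),circ(h,c,.012)) for c in inn if len(c)>40])
    Q=P[k]; c=circ(h,cs,.012)[0]; r=np.linalg.norm(Q-c,axis=1); far=Q[r>.036]; print('tail',(far*1000).round(0).tolist())
cv2.imwrite("pics/o.png",np.hstack([cv2.resize(f["img"][190:270,280:370,::-1],(450,400),interpolation=2),cv2.resize(g["img"][220:300,265:335,::-1],(350,400),interpolation=2)]))
E
```

```text
[ 0.43031118 -0.17101215  0.12288722] [ 0.27866516 -0.53542607 -0.16672946] 0.07680504093110316 0.0
outer (array([ 0.59961201, -0.14653664]), np.float64(0.025501562254641213))
[(117, (array([ 0.59961201, -0.14653664]), np.float64(0.025501562254641213)))]
tail []
outer (array([ 0.59310898, -0.1460679 ]), np.float64(0.033059836651526536))
[(99, (array([ 0.59310898, -0.1460679 ]), np.float64(0.033059836651526536))), (71, (array([ 0.59455161, -0.14734402]), np.float64(0.02447950053038636)))]
tail []
```

View pics/o.png

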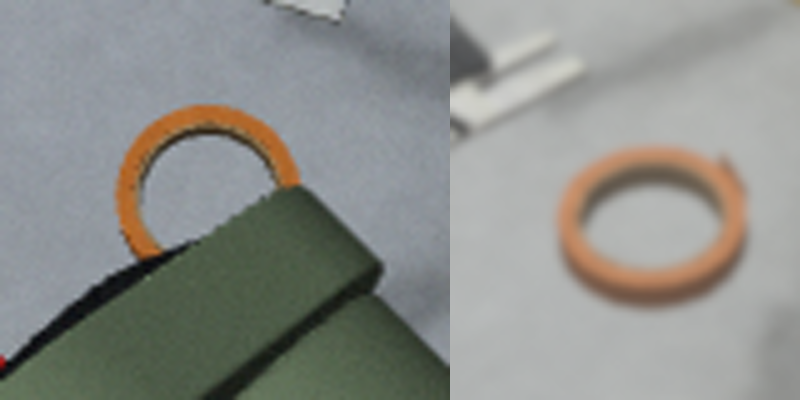

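The crop shows the whole tape roll flat on the bench at scene-crop (652,225), with its tail at (727,160) on the −y side. Closing along x clears the tail.

move_arm(gripper=[1, 1, 1, 1, 1, 1, 1, 1], linear=[[0.3, 2, 0], [0.4, 3.5, 0], [0.4, 3.5, 0], [0.4, 3.5, 0], [0.4, 3, 0], [0.2, 1.1, 0], [0, 0, 0], [0, 0, 3]], twist=[0, 0, 0, 0, 0, 0, 0, 0])

```text
clock: 23.1
position: [0.5962, -0.1513, 0.0937]
tool_rot: [3.138, 0.001, 1.571]
force: [0.5, -0.6, -0.6]
grip_width: 0.0855
finger_force: 0.0
```

```bash
python3 - <<'E'
from tri import *
f=grab("top");s=monitor.observe();print(s["position"],s["tool_rot"])
for p in [(321.6,211),(303.6,228),(340.6,227),(322.1,229.5)]: print(at(f,p,.012).round(4))
for p in [(343.7,230.7),(338.7,238.7)]: print('tail',at(f,p,.008).round(4))
g=grab("scene"); print('tail s',at(g,(320.4,252),.006).round(4),at(g,(322.5,258),.006).round(4))
hsv=cv2.cvtColor(g["img"],cv2.COLOR_RGB2HSV); m=cv2.inRange(hsv,(5,70,50),(22,255,255))
cs=[(len(c),circ(g,c,.012)) for c in cv2.findContours(m,cv2.RETR_CCOMP,cv2.CHAIN_APPROX_NONE)[0] if len(c)>50]; print([c for c in cs if abs(c[1][0][0]-.595)<.03])
E
```

```text
[ 0.59322269 -0.15011899  0.08778213] [-3.13775044e+00 -6.14155178e-04  1.57089321e+00]
[ 0.6283 -0.1498  0.012 ]
[ 0.5974 -0.1195  0.012 ]
[ 0.6007 -0.1834  0.012 ]
[ 0.5955 -0.1515  0.012 ]
tail [ 0.5951 -0.1889  0.008 ]
tail [ 0.5808 -0.1805  0.008 ]
tail s [ 0.5929 -0.1885  0.006 ] [ 0.5814 -0.1794  0.006 ]
[(99, (array([ 0.59307018, -0.14611857]), np.float64(0.033065526480610265))), (71, (array([ 0.59453851, -0.14728646]), np.float64(0.024447855262265582))), (112, (array([ 0.60045583, -0.32175023]), np.float64(0.03592842987838345))), (98, (array([ 0.59927949, -0.32080822]), np.float64(0.032571279362006295)))]
```

move_arm(gripper=[1, 1, 1, 1, 1, 1], linear=[[0, 0, 2.5], [0, 0, 2.5], [0, 0, 1.5], [0, 0, 0.5], [0, 0, 0], [0, 0, 0]], twist=[0, 0, 0, 0, 0, 0])

```text
clock: 23.8
position: [0.5962, -0.1505, 0.0232]
tool_rot: [3.141, 0.0, 1.571]
force: [0.2, -0.5, 0.7]
grip_width: 0.0858
finger_force: 0.0
```

move_arm(gripper=[1, 1, 1, 0.86, 0.86, 0.86], linear=[[0, 0, 1.2], [0, 0, 0.6], [0, 0, 0.2], [0, 0, 0], [0, 0, 0], [0, 0, 0]], twist=[0, 0, 0, 0, 0, 0], squeeze=30)

```text
clock: 24.4
position: [0.596, -0.1503, 0.0024]
tool_rot: [3.141, 0.0, 1.572]
force: [0.3, 0.2, -0.4]
grip_width: 0.0732
finger_force: 0.0
```

```bash
python3 - <<'E'
from tri import *
g=grab("scene");s=monitor.observe();print(s["position"],s["force"],s["grip_width"])
cv2.imwrite("pics/p.png",cv2.resize(g["img"][190:310,245:365,::-1],(600,600),interpolation=2))
E
```

```text
[ 0.59598221 -0.15028147  0.00237877] [ 0.89605752 -0.64129036 -0.34848195] 0.07359068146126543
```

View pics/p.png

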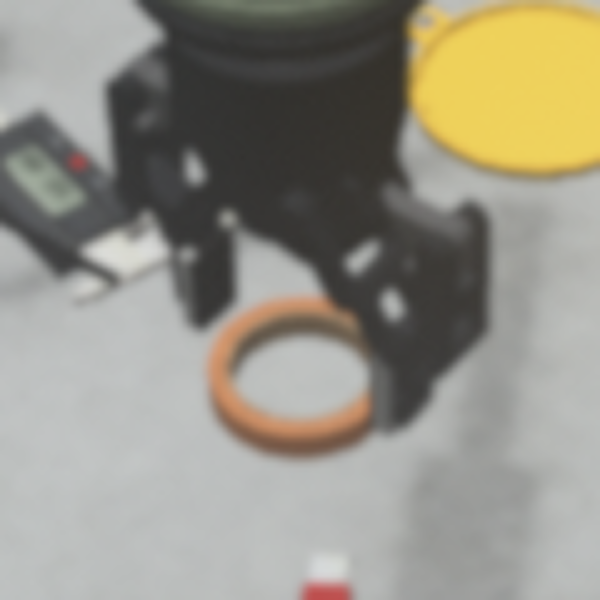

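The last picture shows the fingers straddling the roll, with tips at crop (203,327) and (400,432). I'll work out the tip height from these.

```bash
python3 - <<'E'
from tri import *
g=grab("scene")
for z in (0,.004,.008,.012,.016): print(z,at(g,(285.6,255.4),z)[:2].round(3),at(g,(325,276.4),z)[:2].round(3))
for z in (.002,.006,.010,.014):
    print(z,[[ (proj(g,(.5948+sx*.0368+sx*t,-.149+sy*.011,z))-[245,190])*5//1 for t in (0,.012)] for sx in(1,-1) for sy in (1,-1)])
E
```

```text
0 [ 0.64  -0.151] [ 0.556 -0.153]
0.004 [ 0.638 -0.148] [ 0.554 -0.15 ]
0.008 [ 0.635 -0.145] [ 0.552 -0.147]
0.012 [ 0.633 -0.142] [ 0.55  -0.144]
0.016 [ 0.63 -0.14] [ 0.548 -0.141]
0.002 [[array([198., 355.]), array([172., 340.])], [array([238., 318.]), array([212., 303.])], [array([369., 451.]), array([397., 468.])], [array([408., 412.]), array([437., 428.])]]
0.006 [[array([198., 347.]), array([171., 332.])], [array([238., 310.]), array([211., 295.])], [array([368., 444.]), array([397., 460.])], [array([408., 404.]), array([437., 420.])]]
0.01 [[array([197., 339.]), array([170., 324.])], [array([237., 302.]), array([211., 287.])], [array([368., 436.]), array([397., 452.])], [array([408., 396.]), array([437., 412.])]]
0.014 [[array([196., 331.]), array([169., 316.])], [array([237., 294.]), array([210., 279.])], [array([368., 428.]), array([397., 444.])], [array([408., 388.]), array([437., 404.])]]
```

The tips are about 12–14 mm up, which matches the swing-back of the open pads. I lower 7 mm in small steps, watching the force.

move_arm(gripper=[0.86, 0.86, 0.86, 0.86, 0.86, 0.86], linear=[[0, 0, 0.2], [0, 0, 0.2], [0, 0, 0.15], [0, 0, 0.15], [0, 0, 0], [0, 0, 0]], twist=[0, 0, 0, 0, 0, 0])

```text
clock: 25.1
position: [0.5958, -0.1502, -0.0049]
tool_rot: [-3.142, 0.0, 1.572]
force: [0.2, 0.7, -0.2]
grip_width: 0.0736
finger_force: 0.0
```

move_arm(gripper=[0.6, 0.6, 0.6, 0.6, 0.6], linear=[[0, 0, 0], [0, 0, 0], [0, 0, 0], [0, 0, 0], [0, 0, 0]], twist=[0, 0, 0, 0, 0], squeeze=35)

```text
clock: 25.6
position: [0.5959, -0.1502, -0.0045]
tool_rot: [3.141, -0.0, 1.572]
force: [-1.8, 1.6, 6.5]
grip_width: 0.0624
finger_force: 37.0
```

move_arm(gripper=[0.6, 0.6, 0.6, 0.6, 0.6, 0.6], linear=[[0, 0, -0.3], [0, 0, -0.7], [0, 0, -2], [0, 0, -3], [0, 0, 0], [0, 0, 0]], twist=[0, 0, 0, 0, 0, 0])

```text
clock: 26.2
position: [0.5962, -0.15, 0.0559]
tool_rot: [3.14, -0.0, 1.572]
force: [-0.3, 0.4, -1.4]
grip_width: 0.0622
finger_force: 38.5
```

move_arm(gripper=[0.6, 0.6, 0.6, 0.6, 0.6, 0.6, 0.6, 0.6], linear=[[-2, 0.2, 0], [-3.4, 0.45, 0], [-3.5, 0.45, 0], [-3.5, 0.45, 0], [-3.2, 0.4, 0], [-1.2, 0.2, 0], [0, 0, 0], [0, 0, 0]], twist=[0, 0, 0, 0, 0, 0, 0, 0])

```text
clock: 27.0
position: [0.6173, -0.3171, 0.0544]
tool_rot: [-3.141, -0.001, 1.572]
force: [-0.9, -0.5, -0.5]
grip_width: 0.0624
finger_force: 38.5
```

```bash
python3 - <<'E'
from tri import *
s=monitor.observe();print(s["position"],s["force"],s["grip_width"],s["finger_force"])
for n in("scene","top"):
    h=grab(n)
    for c in('yellow','orange'):
        for q in blobs(h,c,90)[:4]:
            z=.006 if c=='yellow' else .07; ce,r=circ(h,q,z)
            if abs(ce[0]-.617)<.06 and abs(ce[1]+.318)<.06: print(n,c,q[:,0].mean(0).round(),ce.round(4),round(2*r,4))
E
```

```text
[ 0.61727938 -0.31708245  0.05437145] [-0.85611683 -0.54220931 -0.53244657] 0.06240410012005058 38.50904791150242
scene yellow [349. 207.] [ 0.6134 -0.3069] 0.0778
scene orange [349. 182.] [ 0.619 -0.315] 0.054
```

move_arm(gripper=[0.6, 0.6, 0.6, 0.6, 0.6, 0.6, 0.6, 0.6], linear=[[0, 0, 1.5], [0, 0, 1.8], [0, 0, 1], [0, 0, 0.5], [0, 0, 0.3], [0, 0, 0.2], [0, 0, 0], [0, 0, 0]], twist=[0, 0, 0, 0, 0, 0, 0, 0])

```text
clock: 27.9
position: [0.6177, -0.3183, 0.0025]
tool_rot: [3.141, 0.0, 1.572]
force: [-0.0, -0.5, -0.6]
grip_width: 0.0623
finger_force: 38.5
```

move_arm(gripper=[0.6, 0.6, 0.6], linear=[[0, 0, 0.2], [0, 0, 0], [0, 0, 0]], twist=[0, 0, 0])

```text
clock: 28.2
position: [0.6175, -0.3182, 0.0002]
tool_rot: [3.141, -0.0, 1.572]
force: [-0.7, -0.1, -0.7]
grip_width: 0.0622
finger_force: 38.5
```

Next I go 1 mm lower, release and retreat.

move_arm(gripper=[0.6, 0.6, 0.6], linear=[[0, 0, 0.12], [0, 0, 0], [0, 0, 0]], twist=[0, 0, 0])

```text
clock: 28.5
position: [0.6175, -0.3182, -0.0011]
tool_rot: [-3.142, 0.0, 1.572]
force: [0.7, -1.0, -1.2]
grip_width: 0.0622
finger_force: 38.5
```

move_arm(gripper=[0.82, 0.82, 0.88, 0.88, 0.9, 0.9, 0.9, 0.9], linear=[[0, 0, 0], [0, 0, 0], [0, 0, 0], [0, 0, 0], [0, 0, -0.5], [0, 0, -3], [0, 0, -4], [0, 0, -4]], twist=[0, 0, 0, 0, 0, 0, 0, 0])

```text
clock: 29.3
position: [0.6171, -0.3182, 0.1155]
tool_rot: [-3.141, -0.0, 1.571]
force: [-0.2, -0.3, 1.2]
grip_width: 0.0769
finger_force: 0.0
```

move_arm(gripper=[0.9, 0.9, 0.9, 0.9, 0.9, 0.9, 0.9, 0.9], linear=[[0, 0, -4], [0, 0, -4], [0, 0, -4], [4, -2, -3], [4, -2, 0], [4, -2, 0], [4, -2, 0], [0, 0, 0]], twist=[0, 0, 0, 0, 0, 0, 0, 0])

```text
clock: 30.1
position: [0.5374, -0.1558, 0.2621]
tool_rot: [-3.141, -0.003, 1.577]
force: [0.7, 0.0, 0.6]
grip_width: 0.0771
finger_force: 0.0
```

```bash
python3 - <<'E'
from tri import *
s=monitor.observe();print(s["position"],s["force"],s["grip_width"],s["clock"])
for n in("scene","top"):
    h=grab(n)
    hsv=cv2.cvtColor(h["img"],cv2.COLOR_RGB2HSV)
    for c in('yellow','orange','green','red','blue'):
        for q in blobs(h,c,90)[:6]:
            z=.006 if c!='orange' else .015; ce,r=circ(h,q,z)
            if .4<ce[0]<.7 and -.4<ce[1]<.1: print(n,c,q[:,0].mean(0).round(),ce.round(4),round(2*r,4))
    # white reel/tin blobs: non-saturated region inside trays
    for nm,(x,y) in dict(tin=(.4517,.02),reel=(.431,-.1713),pot=(.615,.0214),tape=(.6173,-.3177)).items():
        p=proj(h,(x,y,.006)); print(n,nm,p.round(), hsv[int(p[1]),int(p[0])])
E
```

```text
[ 0.53744043 -0.15580247  0.26207861] [0.73627594 0.01718288 0.61320518] 0.0771312640976932 30.1
scene yellow [351. 211.] [ 0.6149 -0.3114] 0.0771
scene yellow [351. 205.] [ 0.6205 -0.3192] 0.0312
scene orange [352. 204.] [ 0.6145 -0.3132] 0.0729
scene green [228. 324.] [0.6144 0.0223] 0.0643
scene red [311. 383.] [0.4512 0.021 ] 0.0739
scene red [309. 316.] [ 0.5226 -0.0669] 0.0224
scene blue [394. 310.] [ 0.4206 -0.1549] 0.057
scene tin [311. 378.] [  1 142 182]
scene reel [394. 302.] [  3  78 199]
scene pot [228. 324.] [ 64 116 125]
scene tape [352. 206.] [ 23 156 226]
top yellow [419. 218.] [ 0.6175 -0.3204] 0.0929
top orange [419. 219.] [ 0.6174 -0.3172] 0.0631
top red [331. 326.] [ 0.4312 -0.1697] 0.0315
top blue [330. 327.] [ 0.432  -0.1727] 0.0846
top tin [219. 311.] [45 52 99]
top reel [331. 326.] [90 85  9]
top pot [224. 217.] [ 49  46 122]
top tape [418. 220.] [ 28 255 232]
```

move_arm(gripper=[0.9, 0.9, 0.9], linear=[[0, 0, -1], [0, 0, 0], [0, 0, 0]], twist=[0, 0, 0])

```text
clock: 30.5
position: [0.539, -0.1622, 0.2721]
tool_rot: [3.141, 0.0, 1.57]
force: [0.5, 1.2, -1.0]
grip_width: 0.0769
finger_force: 0.0
```

```bash
python3 -c "
from workcell import bot; print(bot.job_done())"
```

```text
the job is handed in; nothing more can be done
None
```

The pot, tin, reel and tape roll went into the green, red, blue and yellow trays in that order, and I handed the job in at about 30 s; no verdict came back. Pictures show the pot and tin upright; the reel and tape roll were only checked by measured position. The stick measured unmoved, and the jar was never approached but not re-measured.

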